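Roll-check two film-sealing hand rollers and sort them

TASK

Check the two hand rollers from the rack on the flat stone slab: roll each one under light pressure, never harder than 20 N, a little over one full turn in one direction, then lift it off (do not roll it back). Hang a roller that runs true in the short single-well holder, and hang any that rises and falls as it rolls in the long reject trough; set them down gently with the drum hanging between the rails, let go, and leave the other things alone.

Things in the scene. Friction and masses are not known exactly. Their poses are not given: they have to be found in the camera images.
- roller_p: Hand roller for sealing film; both look alike, the names do not tell which runs true. Upright black handle block 22 (x) x 34 (y) x 50 high: grasp it from above across its 22 mm faces at mid-height. Origin: centre of the handle's bottom face; z up the handle, x the rolling direction, y along the axle. Starts hanging by its shoulder in a well of the rack. Mass about 0.34 kg (varies).
- roller_q: Same as roller_p in shape, sizes, frame and start. In both, a drum that runs true keeps its axle at one height within 0.5 mm as it rolls; a faulty drum sits about 2.5 mm off its axle, so that over a turn the axle rises and falls 5 mm in all: about 15 N of spring force if the hand stays at one height.
- shoulder_p (a point): Point on roller_p's handle frame, 20 below its origin: middle of the underside of the steel shoulder plate, 44 (x) x 104 (y) x 6, when unpressed. Two cheeks under it carry the rubber drum, 30 in diameter, 60 long. Shoulder and drum are on a sprung stem: pressing drives them up to 12 mm towards the handle, about 3 N per mm, no preload.
- shoulder_q (a point): The same for roller_q. In both, unpressed, the axle is 22 below this point and the drum's bottom 37 below it (57 below the roller's origin; up to 2.5 more or less on a faulty drum).
- drum_p (a joint): Turn of this roller's drum on its axle, in rad, sign by rolling direction; starts within 0.6 of 0. One full turn is 6.28, about 94 mm of rolling. Light friction keeps it still in the air.
- drum_q (a joint): The same for roller_q.
- plate: Flat stone slab, fixed, 220 (x) x 120 (y) x 14 thick; origin at the centre of its underside, z up, its top 14 above. Roll along its x with the axle along its y.
- rack: Fixed steel rack of two wells side by side along its y, centres at y = -62.5 and +62.5; origin at the centre of the underside, z up. Each well is 66 long (x). Well: two rails along x, 8 thick, 55 high, inner faces 82 apart; end walls 34 high. Empty after the rollers are taken.
- holder: Fixed aluminium holder with one well 66 long (x), origin at the centre of the underside, z up. Well: two rails along x, 8 thick, 55 high, inner faces 82 apart; end walls 34 high. A roller hangs with drum down between the rails, axle across them (along y), shoulder on both rail tops; roller origin then 75 above the underside. 
- trough: Fixed grey plastic reject trough, one well 140 long (x), origin at the centre of the underside, z up. Well: two rails along x, 8 thick, 55 high, inner faces 82 apart; end walls 34 high. A roller hangs with drum down between the rails, axle across them (along y), shoulder on both rail tops; roller origin then 75 above the underside. The roller may hang anywhere within 40 of its middle along x.
- slide_box: Bystander: cardboard slide box 40 x 60 x 28, near the robot (mm). Origin at the underside.
- reagent: Bystander: small amber bottle, 42 across, 85 high, beyond the slab (mm). Origin at the underside.
- cotton_jar: Bystander: clear jar, 80 across, 95 high, beyond the slab (mm). Origin at the underside.
- beaker: Bystander: small glass beaker, 64 across, 80 high, beyond the slab (mm). Origin at the underside.
- timer: Bystander: white bench timer 45 x 55 x 25, near the robot (mm). Origin at the underside.
- spatula: Bystander: spatula 170 long, lying at the far left (mm). Origin at the underside.
Not all that is in view belongs to the job. Leave any green look-alike of the roller_q alone.

How it is judged:
By the outcome, as a careful person would: the job done as asked, in the order asked, and still so for the second after the job is handed in, with the robot touching nothing.
It also fails if it takes over 72 s, if anything falls off the work surface, if the arm or the gripper's body presses on something with over 40 N, if the wrist force passes 120 N, or if a joint passes its speed limit or range.

ROBOT

A 6-joint arm with a two-finger parallel gripper is mounted at the origin on the work surface. World frame = base frame: x ahead of the robot, y to its left, z up, the work surface at z = 0. Lengths are in m, angles in rad, forces in N, time in s.
With the tool pointing down it reaches from about 0.275 to 0.85 m from the base axis. Payload 5.2 kg.
Tool frame: the origin (TCP) lies on the centre line of the jaws, within the pads' length; the fingertips stand 8 mm ahead of it and the grasp point (between the pads) lies 11 mm behind it; z points along the fingers, y is the line along which they close (so a half turn about z gives the same grasp; the last joint's range is limited). The gripper opens to 85 mm and grips with 20 to 120 N. Pads are 22 mm wide; open, the fingers measure 114 mm over their backs; the gripper's body (76 mm by 85 mm) begins 54 mm behind the grasp point. The pads swing forward as they close: fully open they stand 13 mm farther back than shut.
Start: joints at [-1.456, 0.259, 1.535, -0, 1.348, -0.203], TCP at [0.172, -0.522, 0.239] pointing down, gripper open.
Joint ranges: [-3.14, 3.14], [-0.91, 2.08], [0.19, 2.58], [-1.22, 4.36], [0.22, 2.71], [-3.12, 3.12]. Speed limits (rad/s): [2.57, 2.57, 3.14, 3.14, 3.14, 3.14].

INTERFACE

Orientations are given as a unit quaternion [w, x, y, z].
In Python, from station import r gives the robot as it stands.
- The arm moves only by the tool play_rows, never from a script. Its argument "increments" is text: rows parted by semicolons, each of 6 numbers parted by spaces: the shift along the world's x, y, z in cm, then the turn, a rotation vector about the world's x, y, z in degrees. A call has 1 to 12 rows; each row is the pose to reach, as a shift and turn from the pose commanded when the call began; what a row does not reach only later rows make up. A row lasts 1/8 s, in which the tool goes at most 62.5 mm and 10.7 degrees, less where a joint would pass 70% of its speed; a pose out of reach is approached as far as the arm can. A call with a gripper value outside its range is refused whole. "gripper" is the opening, from 0 (shut) to 1 (fully open), set as the call begins (left out, the last holds). The fingers move at their own pace and stop on an object; "squeeze" is the grip in N (left out, the last holds). Time passes only in rows, so rows that repeat a pose let the fingers close. It gives the time, the measured TCP pose, the force, the opening and the grip force at its end, in the units of the state.
- r.get_obs(): the state, without advancing time (a new reading comes with each control period).
- r.grab_frame(name): name is "scene" or "side" or "wrist"; returns (picture, depth): 480x640x3 uint8, red, green, blue; 480x640 float32, m along the optical axis (not along the pixel's ray), 0 where there is no reading.
- r.get_calibration(name): a dict with "fov_y" (degrees; the focal length in pixels is half the picture's height over the tangent of half this angle, whatever the lens; pixels are square), "cx", "cy" (the principal point, pixels), "D" ([k1, k2, p1, p2, k3] as OpenCV has them; the pictures are not rectified), "pose" (4x4, takes a point from camera to world coordinates). Camera axes: x right, y up, looking along -z (the intrinsics and any distortion apply to the point x, -y, -z); pixel columns grow to the right and rows downward; lengths in m; the calibration is good to about 2 mm. A picture is of the moment at which its call begins: read the wrist's pose just before it. get_calibration takes no time and is no camera call; for the wrist camera it gives the pose at the moment of the call.
- r.sign_off(): hands the job in; it is judged then, once.
Trained networks look in the newest picture that a camera, given by its name, has taken for a name from the list of things; names that differ only in an ending like _2 or _b are one class to them, and where a whole thing is asked for, a point or a joint stands for the part that bears it (a point fixed in the world has none). Each returns a list of dicts, best first, with "conf" (0 to 1); they miss things now and then, are a little off and sometimes report something else, mostly with a low value. They report only what shows in the picture. A call takes as long as a camera call. They do not tell look-alikes from the thing itself.
- r.cut_out(camera, query): "mask" (480x640 bool, what is visible of it) and "location" ([column, row] in pixels, amid what is visible of it).
The state is a dict: "time": time; "joint_positions": joint angles; "dq": joint speeds; "joint_torque": joint torques, N m; "eef_pos": TCP position; "tool_rot": TCP orientation; "wrist_force": force on the tool from outside, world axes, zero at the start; "wrist_torque": the same for the moment, N m; "width": finger opening in m; "gripper_force": force on a finger pad.
Only numpy, scipy, OpenCV 4.12 (cv2) and the standard library are available. Lean on these libraries where they do the work, as an engineer would, in place of code of your own. Each camera call takes 0.05 s, during which the arm holds its last target. There are 200 camera calls.

## Working session

There is one attempt and no reset: what is moved stays moved. The work goes in short steps, Python scripts to look and compute and a tool call to move; the robot and the scene stay as the last step left them, time stands still between calls to the robot, and variables do not carry over. Pictures are saved under pics/ and viewed, at most 10 in all, crops included, and the job is handed in when it is done.

Besides the shell and the picture viewer there is one more tool, called after "Emit:" by a JSON object that holds its "api" and its "payload". play_rows: Moves the arm, as the interface text tells. Its arguments: {"type":"object","properties":{"increments":{"type":"string"},"gripper":{"type":"number"},"squeeze":{"type":"number"}},"required":["increments"]}

```bash
ls; mkdir -p pics; cat > h.py <<'E'
import numpy as np, cv2
from station import r
def cal(n):
    c=r.get_calibration(n); f=240/np.tan(np.radians(c["fov_y"])/2)
    return np.array([[f,0,c["cx"]],[0,f,c["cy"]],[0,0,1]]),np.array(c["D"],float),np.array(c["pose"])
def world(n,px,d,c=None):
    K,D,P=c or cal(n)
    px=np.asarray(px,float).reshape(-1,1,2); u=cv2.undistortPoints(px,K,D)[:,0]
    d=np.asarray(d).reshape(-1)
    X=np.c_[u[:,0]*d,-u[:,1]*d,-d]
    return X@P[:3,:3].T+P[:3,3]
def cloud(n,dep,mask,c=None):
    v,u=np.nonzero(mask&(dep>0)); return world(n,np.c_[u,v],dep[v,u],c)
E
python3 - <<'E'
from h import *
print(r.get_obs())
for n in("scene","side"):
    im,d=r.grab_frame(n); cv2.imwrite(f"pics/{n}0.png",im[:,:,::-1])
    np.save(f"{n}0.npy",d)
    print(n,cal(n))
    for q in["roller_p","roller_q","plate","rack","holder","trough"]:
        for o in r.cut_out(n,q)[:4]:
            p=cloud(n,d,o["mask"]); print(q,round(o["conf"],2),np.round(o["location"]),np.round(np.percentile(p,[2,50,98],axis=0),3).tolist() if len(p) else 0)
E
```

```text
pics
{'time': 0.0, 'joint_positions': array([-1.45581322e+00,  2.59335156e-01,  1.53609653e+00,  5.72265757e-07,
        1.34800297e+00, -2.02807712e-01]), 'dq': array([ 2.69565503e-04,  9.51612322e-05, -3.60331724e-04,  1.25778059e-03,
        1.40309616e-03,  2.16659337e-05]), 'joint_torque': array([ 4.96839111e-04, -4.46036983e+01, -2.90575665e+01, -2.15061614e-04,
        1.15869203e-02, -8.95977223e-06]), 'eef_pos': array([ 0.17181533, -0.52192666,  0.23847351]), 'tool_rot': array([-9.20099899e-04,  9.87402254e-01,  1.58227495e-01,  4.07089692e-05]), 'wrist_force': array([-0.10522588,  0.86972036,  0.12742999]), 'wrist_torque': array([0.01981097, 0.00365216, 0.03904159]), 'gripper_force': 0.0, 'width': 0.08533746569612889}
scene (array([[529.95342393,   0.        , 305.05087701],
       [  0.        , 529.95342393, 239.02126812],
       [  0.        ,   0.        ,   1.        ]]), array([-0.01320107,  0.        ,  0.        ,  0.        ,  0.        ]), array([[ 0.648622  , -0.6292966 ,  0.42810663,  1.0319271 ],
       [ 0.7609483 ,  0.52455608, -0.38183583, -0.42936549],
    
[... 2592 characters left out ...]
2], [0.512, -0.356, 0.065], [0.537, -0.318, 0.127]]
plate 0.76 [319. 279.] [[0.461, -0.063, 0.003], [0.562, 0.01, 0.015], [0.675, 0.07, 0.018]]
rack 0.57 [384. 238.] [[0.48, -0.414, 0.002], [0.493, -0.235, 0.029], [0.542, -0.192, 0.057]]
rack 0.31 [278. 318.] [[0.502, 0.139, 0.001], [0.542, 0.195, 0.023], [0.595, 0.252, 0.057]]
holder 0.66 [279. 319.] [[0.502, 0.143, 0.002], [0.54, 0.195, 0.023], [0.586, 0.252, 0.056]]
trough 0.71 [315. 278.] [[0.46, -0.063, 0.002], [0.561, 0.01, 0.015], [0.677, 0.069, 0.018]]
trough 0.58 [253. 243.] [[0.73, -0.02, 0.003], [0.75, 0.029, 0.063], [0.797, 0.046, 0.098]]
trough 0.56 [237. 357.] [[0.479, 0.293, 0.004], [0.545, 0.332, 0.023], [0.616, 0.39, 0.056]]
```

View pics/scene0.png

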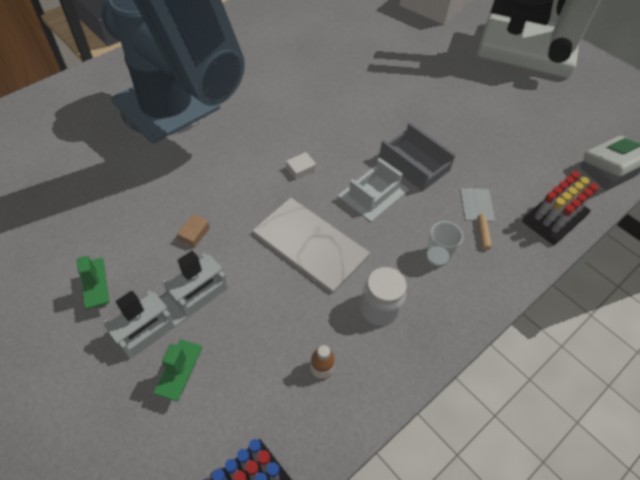

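View pics/side0.png

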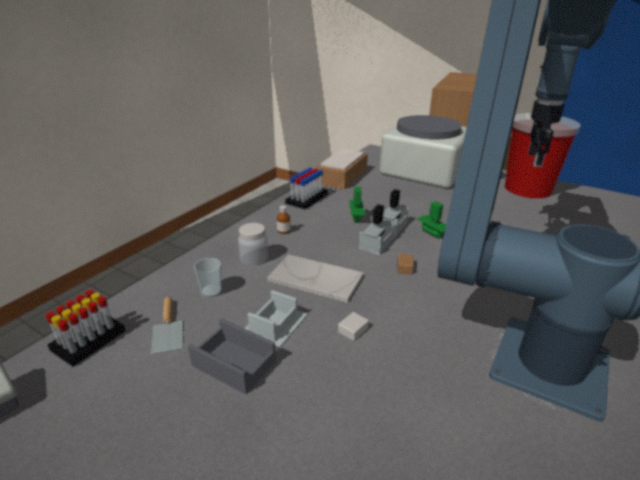

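```bash
python3 - <<'E'
from h import *
C={n:cal(n) for n in("scene","side")}
P=[]
for n in C:
    d=np.load(f"{n}0.npy"); P.append(cloud(n,d,d>0,C[n]))
    p=P[-1]
    def rect(nm,lo,hi):
        m=np.all((p>lo)&(p<hi),axis=1); q=p[m]
        if len(q)<10: print(n,nm,len(q));return
        (c,s,a)=cv2.minAreaRect((q[:,:2]*1000).astype(np.float32)); print(n,nm,len(q),np.round(c,1),np.round(s,1),round(a,1),"z",np.round(np.median(q[:,2]),4))
    rect("hA top",[.48,-.43,.115],[.56,-.31,.14])
    rect("hB top",[.48,-.31,.115],[.56,-.18,.14])
    rect("shA",[.46,-.43,.0555],[.56,-.308,.07])
    rect("shB",[.46,-.308,.0555],[.56,-.18,.07])
    rect("rack",[.46,-.45,.02],[.58,-.17,.052])
    rect("slab",[.44,-.1,.009],[.72,.1,.02])
    rect("holder",[.48,.12,.02],[.63,.27,.07])
    rect("holdertop",[.48,.12,.047],[.63,.27,.07])
    rect("trough",[.45,.275,.02],[.66,.41,.07])
    rect("troughtop",[.45,.275,.047],[.66,.41,.07])
E
```

```text
scene hA top 282 [ 517.2 -370.6] [25.7 33.9] 1.4 z 0.1245
scene hB top 236 [ 515.1 -245.9] [23.2 34.7] 2.1 z 0.1229
scene shA 1173 [ 517.4 -370.2] [ 63.  105.1] 1.8 z 0.0612
scene shB 982 [ 514.8 -245.7] [ 64.6 104.3] 0.9 z 0.0608
scene rack 1165 [ 516.5 -308.5] [ 67.8 222.8] 1.3 z 0.0333
scene slab 5027 [570.2  -2. ] [221.9 123.2] 8.2 z 0.0128
scene holder 921 [554.6 199.5] [ 69.3 102.9] 3.8 z 0.0353
scene holdertop 257 [554.7 199.8] [ 65.6 102.6] 4.1 z 0.0524
scene trough 1632 [549.7 335.9] [142.9 103.4] 1.3 z 0.0379
scene troughtop 499 [550.2 336.2] [142.2 102.7] 0.8 z 0.0523
side hA top 59 [ 516.8 -368. ] [36.2 20.8] 89.5 z 0.1249
side hB top 70 [ 513.8 -242.3] [22.6 35.7] 3.8 z 0.1244
side shA 208 [ 513.4 -367.2] [ 56.  110.7] 0.7 z 0.0622
side shB 258 [ 516.2 -242.4] [ 64.4 107. ] 4.9 z 0.062
side rack 545 [ 506.7 -304.8] [230.4  65.1] 87.3 z 0.0353
side slab 2404 [570.    0.7] [222.5 124.1] 8.8 z 0.0151
side holder 1040 [552.7 202.1] [ 67.5 100.7] 5.5 z 0.0359
side holdertop 297 [552.6 202.2] [ 67.5 100.7] 5.6 z 0.0542
side trough 2185 [549.4 339.8] [143.6 102.1] 1.3 z 0.0376
side troughtop 722 [550.1 339.5] [142.2 101.5] 1.2 z 0.054
```

The pictures show the two black-handled rollers in the steel rack, at scene px (130,305) and (190,265). The two green look-alikes stand outside it. The slab is at (310,245), the holder at (377,190) and the trough at (419,155), and the measured sizes match those given. I'll go above the first roller now.

Emit:
{"api": "play_rows", "payload": {"increments": "5 2 0 0 0 10;10 4.4 0 0 0 20;15 6.7 0 0 0 30;20 8.9 0 0 0 40;25 11 0 0 0 50;30 13.3 -2 0 0 60;34.5 15.3 -4 0 0 70;34.5 15.3 -4 0 0 73;34.5 15.3 -4 0 0 73;34.5 15.3 -4 0 0 73", "gripper": 0.7, "squeeze": 60}}

```text
time: 1.95
eef_pos: [0.5166, -0.3699, 0.1997]
tool_rot: [0.0, 0.7, 0.714, -0.0]
wrist_force: [-0.3, -0.4, -0.1]
width: 0.0599
gripper_force: 0.0
```

```bash
cat >> h.py <<'E'
def yaw():
    from scipy.spatial.transform import Rotation as R
    q=r.get_obs()["tool_rot"]; M=R.from_quat([q[1],q[2],q[3],q[0]]).as_matrix()
    return np.degrees(np.arctan2(M[1,1],M[0,1])), M[:,2]
def rect(p,nm,lo,hi):
    m=np.all((p>lo)&(p<hi),axis=1); q=p[m]
    if len(q)<10: print(nm,len(q));return
    (c,s,a)=cv2.minAreaRect((q[:,:2]*1000).astype(np.float32)); print(nm,len(q),np.round(c,1),np.round(s,1),round(a,1),"z",np.round(np.median(q[:,2]),4))
E
python3 - <<'E'
from h import *
o=r.get_obs(); print(o["time"],o["eef_pos"],o["joint_positions"],yaw(),o["wrist_force"])
c=cal("wrist"); im,d=r.grab_frame("wrist"); cv2.imwrite("pics/w1.png",im[:,:,::-1]); print(c)
p=cloud("wrist",d,d>0,c)
rect(p,"hA",[.48,-.41,.11],[.56,-.33,.14])
rect(p,"shA",[.46,-.43,.0565],[.56,-.308,.066])
E
```

```text
1.95 [ 0.51663134 -0.3699172   0.19967282] [-7.96592851e-01  4.37065319e-01  1.37443307e+00 -1.37744608e-04
  1.32948540e+00 -8.15928614e-01] (np.float64(1.1097462263461904), array([ 3.30057229e-04, -5.28840633e-04, -9.99999806e-01])) [-0.28467339 -0.40863336 -0.11058944]
(array([[412.7955953 ,   0.        , 318.59857524],
       [  0.        , 412.7955953 , 237.64976564],
       [  0.        ,   0.        ,   1.        ]]), array([-0.09359804,  0.        ,  0.        ,  0.        ,  0.        ]), array([[ 9.99835702e-01, -1.70731955e-02, -6.08887128e-03,
         5.12960185e-01],
       [ 1.81232609e-02,  9.47878604e-01,  3.18115860e-01,
        -2.88381650e-01],
       [ 3.40256533e-04, -3.18173944e-01,  9.48032291e-01,
         3.33856920e-01],
       [ 0.00000000e+00,  0.00000000e+00,  0.00000000e+00,
         1.00000000e+00]]))
hA 2493 [ 514.9 -369.3] [22.  33.9] 1.6 z 0.1239
shA 6133 [ 514.9 -370.3] [ 44.1 104. ] 1.7 z 0.0606
```

View pics/w1.png

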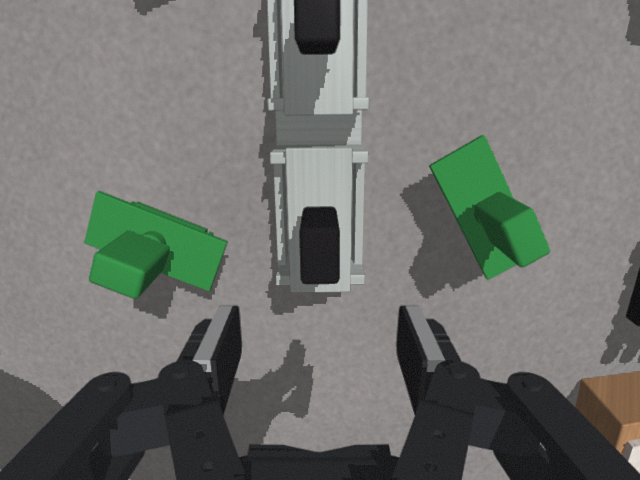

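The wrist view shows the first roller's black handle at px (320,245), between the open jaws. Handle and shoulder measure 22x34 and 44x104 mm, which match the given sizes. I'll descend and grip.

Emit:
{"api": "play_rows", "payload": {"increments": "-0.15 0 -4 0 0 0.5;-0.15 0 -8 0 0 0.5;-0.15 0 -10.5 0 0 0.5;-0.15 0 -11 0 0 0.5;-0.15 0 -11 0 0 0.5"}}

```text
time: 2.62
eef_pos: [0.5154, -0.3702, 0.0901]
tool_rot: [0.001, 0.697, 0.717, -0.0]
wrist_force: [0.1, -0.1, 0.5]
width: 0.0599
gripper_force: 0.0
```

Emit:
{"api": "play_rows", "payload": {"increments": "0 0 0 0 0 0;0 0 0 0 0 0;0 0 0 0 0 0;0 0 0 0 0 0;0 0 0 0 0 0", "gripper": 0.1, "squeeze": 60}}

```text
time: 3.25
eef_pos: [0.5159, -0.37, 0.09]
tool_rot: [0.001, 0.696, 0.718, -0.0]
wrist_force: [1.2, -1.1, 4.7]
width: 0.021
gripper_force: 60.8
```

Emit:
{"api": "play_rows", "payload": {"increments": "0 0 1 0 0 0;0 0 4 0 0 0;0 0 8 0 0 0;0 0 10 0 0 0;0 0 10 0 0 0;0 0 10 0 0 0"}}

```text
time: 4.0
eef_pos: [0.5145, -0.3686, 0.1876]
tool_rot: [-0.002, 0.696, 0.718, 0.0]
wrist_force: [0.6, -0.7, -3.4]
width: 0.0216
gripper_force: 60.4
```

Emit:
{"api": "play_rows", "payload": {"increments": "0 0 4 0 0 0;0 2 6 0 0 0;0.1 7 6 0 0 1;0.2 12 6 0 0 2;0.2 17 6 0 0 3;0.3 22 6 0 0 4;0.3 27 5 0 0 5;0.4 32 1 0 0 6;0.4 36 -3 0 0 7;0.4 36 -5 0 0 7;0.4 36 -6 0 0 7;0.4 36 -6 0 0 7"}}

```text
time: 5.5
eef_pos: [0.5187, -0.0092, 0.1288]
tool_rot: [-0.001, 0.651, 0.759, -0.0]
wrist_force: [0.1, 0.1, -2.6]
width: 0.0213
gripper_force: 60.2
```

```bash
python3 - <<'E'
from h import *
o=r.get_obs(); print(o["time"],o["eef_pos"],yaw(),o["wrist_force"],o["wrist_torque"])
for n in("wrist","side","scene"):
    c=cal(n); im,d=r.grab_frame(n)
    if n!="scene": cv2.imwrite(f"pics/{n}2.png",im[:,:,::-1])
    p=cloud(n,d,d>0,c); print(n)
    rect(p,"slab",[.44,-.1,.009],[.72,.1,.019])
    x,y,z=o["eef_pos"]
    rect(p,"handle",[x-.05,y-.03,z+.015],[x+.05,y+.03,z+.04])
    rect(p,"sh",[x-.04,y-.065,z-.035],[x+.04,y+.065,z-.022])
E
```

```text
5.5 [ 0.51870569 -0.00922698  0.12876466] (np.float64(8.699482701062323), array([-1.59148645e-03,  4.09587572e-04, -9.99998650e-01])) [ 0.08419291  0.10638344 -2.59487669] [ 0.02160931 -0.02257088 -0.0318141 ]
wrist
slab 45205 [567.4  -0.6] [220.6 120.9] 8.6 z 0.0136
handle 13276 [516.4  -8.9] [84.5 34.7] 8.3 z 0.1615
sh 11394 [513.6  12.2] [44.3 61.4] 8.5 z 0.0979
side
slab 2343 [ 5.703e+02 -2.000e-01] [221.7 126.1] 8.3 z 0.0151
handle 225 [520.9  -6.3] [35.5 58.1] 78.4 z 0.1586
sh 344 [520.6  -7.7] [ 46.1 107.7] 9.4 z 0.1001
scene
slab 4460 [570.   -2.3] [222.4 123.4] 9.0 z 0.0128
handle 252 [523.7 -17.7] [25.1 73.5] 87.2 z 0.1604
sh 663 [521.8 -11.2] [ 46.4 105.3] 8.3 z 0.0985
```

View pics/side2.png

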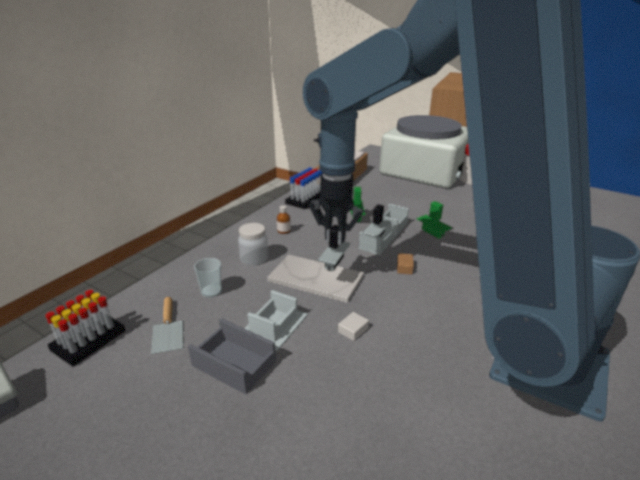

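The side view shows the roller hanging level at px (333,250) over the near end of the slab. I'll lower it.

Emit:
{"api": "play_rows", "payload": {"increments": "0 0 -1.5 0 0 0;0 0 -3 0 0 0;0 0 -3.8 0 0 0;0 0 -4 0 0 0;0 0 -4 0 0 0;0 0 -4 0 0 0"}}

```text
time: 6.4
eef_pos: [0.5198, -0.0095, 0.0897]
tool_rot: [0.0, 0.651, 0.759, 0.0]
wrist_force: [0.2, -0.3, -2.9]
width: 0.0212
gripper_force: 60.1
```

Emit:
{"api": "play_rows", "payload": {"increments": "0 0 -0.15 0 0 0;0 0 -0.3 0 0 0;0 0 -0.3 0 0 0;0 0 -0.3 0 0 0"}}

```text
time: 6.9
eef_pos: [0.5197, -0.0095, 0.0867]
tool_rot: [0.0, 0.651, 0.759, 0.0]
wrist_force: [0.3, 1.3, 0.3]
width: 0.0211
gripper_force: 60.9
```

Emit:
{"api": "play_rows", "payload": {"increments": "0 0 -0.1 0 0 0;0 0 -0.15 0 0 0;0 0 -0.15 0 0 0;0 0 -0.15 0 0 0"}}

```text
time: 7.4
eef_pos: [0.5198, -0.0095, 0.0853]
tool_rot: [0.0, 0.651, 0.759, 0.0]
wrist_force: [0.2, 0.2, 5.9]
width: 0.0217
gripper_force: 61.3
```

Emit:
{"api": "play_rows", "payload": {"increments": "0.25 0.04 0 0 0 0;0.5 0.08 0 0 0 0;0.75 0.11 0 0 0 0;0.99 0.15 0 0 0 0;0.99 0.15 0 0 0 0"}}

```text
time: 8.02
eef_pos: [0.53, -0.0079, 0.0853]
tool_rot: [0.001, 0.651, 0.759, 0.0]
wrist_force: [0.1, 1.7, 5.7]
width: 0.0216
gripper_force: 61.4
```

Emit:
{"api": "play_rows", "payload": {"increments": "0.25 0.04 0 0 0 0;0.5 0.08 0 0 0 0;0.75 0.11 0 0 0 0;0.99 0.15 0 0 0 0;1.24 0.19 0 0 0 0;1.24 0.19 0 0 0 0"}}

```text
time: 8.78
eef_pos: [0.5425, -0.006, 0.0853]
tool_rot: [0.001, 0.651, 0.759, 0.0]
wrist_force: [-0.8, 1.1, 4.5]
width: 0.0212
gripper_force: 61.4
```

Emit:
{"api": "play_rows", "payload": {"increments": "0.25 0.04 0 0 0 0;0.5 0.08 0 0 0 0;0.75 0.11 0 0 0 0;0.99 0.15 0 0 0 0;1.24 0.19 0 0 0 0;1.24 0.19 0 0 0 0"}}

```text
time: 9.52
eef_pos: [0.5548, -0.0042, 0.0853]
tool_rot: [0.001, 0.651, 0.759, 0.0]
wrist_force: [1.0, 1.0, 4.5]
width: 0.0216
gripper_force: 61.4
```

Emit:
{"api": "play_rows", "payload": {"increments": "0.25 0.04 0 0 0 0;0.5 0.08 0 0 0 0;0.75 0.11 0 0 0 0;0.99 0.15 0 0 0 0;1.24 0.19 0 0 0 0;1.48 0.22 0 0 0 0;1.48 0.22 0 0 0 0"}}

```text
time: 10.4
eef_pos: [0.5696, -0.0019, 0.0853]
tool_rot: [0.001, 0.651, 0.759, 0.0]
wrist_force: [1.2, 1.5, 5.6]
width: 0.0212
gripper_force: 61.5
```

Emit:
{"api": "play_rows", "payload": {"increments": "0.25 0.04 0 0 0 0;0.5 0.08 0 0 0 0;0.75 0.11 0 0 0 0;0.99 0.15 0 0 0 0;1.24 0.19 0 0 0 0;1.48 0.22 0 0 0 0;1.48 0.22 0 0 0 0"}}

```text
time: 11.28
eef_pos: [0.5844, 0.0004, 0.0853]
tool_rot: [0.001, 0.651, 0.759, 0.0]
wrist_force: [0.4, 1.7, 4.7]
width: 0.0213
gripper_force: 61.5
```

Emit:
{"api": "play_rows", "payload": {"increments": "0.25 0.04 0 0 0 0;0.5 0.08 0 0 0 0;0.75 0.11 0 0 0 0;0.99 0.15 0 0 0 0;1.24 0.19 0 0 0 0;1.48 0.22 0 0 0 0;1.48 0.22 0 0 0 0"}}

```text
time: 12.15
eef_pos: [0.5991, 0.0026, 0.0853]
tool_rot: [0.0, 0.651, 0.759, 0.0]
wrist_force: [-0.1, 0.9, 4.6]
width: 0.0214
gripper_force: 61.5
```

Emit:
{"api": "play_rows", "payload": {"increments": "0.25 0.04 0 0 0 0;0.5 0.08 0 0 0 0;0.75 0.11 0 0 0 0;0.99 0.15 0 0 0 0;1.24 0.19 0 0 0 0;1.48 0.22 0 0 0 0;1.48 0.22 0 0 0 0"}}

```text
time: 13.02
eef_pos: [0.6139, 0.0049, 0.0853]
tool_rot: [0.0, 0.651, 0.759, 0.001]
wrist_force: [-0.2, 1.3, 4.9]
width: 0.0213
gripper_force: 61.5
```

Wrist force stays flat at about 4.5 to 5.9 N over a full turn, so this roller runs true. I'll finish a little past the turn, lift it and carry it to the holder.

Emit:
{"api": "play_rows", "payload": {"increments": "0.25 0.04 0 0 0 0;0.5 0.08 0 0 0 0;0.75 0.11 0 0 0 0;0.89 0.13 0 0 0 0;0.89 0.13 0 0 0 0;0.89 0.13 1 0 0 0;0.89 0.13 3 0 0 0;0.89 0.13 6 0 0 0;0.89 0.13 7 0 0 0"}}

```text
time: 14.15
eef_pos: [0.6228, 0.0057, 0.1562]
tool_rot: [0.001, 0.651, 0.759, 0.0]
wrist_force: [1.0, -0.5, -3.2]
width: 0.0215
gripper_force: 60.4
```

Emit:
{"api": "play_rows", "payload": {"increments": "-1 3 1 0 0 0;-2.5 7 1 0 0 -1;-4 11 1 0 0 -2;-5 15 1 0 0 -3;-6.5 18.5 0 0 0 -3.8;-6.9 19.5 0 0 0 -3.8;-6.9 19.5 0 0 0 -3.8;-6.9 19.5 0 0 0 -3.8"}}

```text
time: 15.15
eef_pos: [0.5538, 0.1999, 0.1548]
tool_rot: [0.0, 0.676, 0.736, -0.0]
wrist_force: [0.3, 0.5, -4.5]
width: 0.0214
gripper_force: 60.3
```

```bash
python3 - <<'E'
from h import *
o=r.get_obs(); print(o["time"],o["eef_pos"],yaw(),o["wrist_force"])
x,y,z=o["eef_pos"]
for n in("wrist","side","scene"):
    c=cal(n); im,d=r.grab_frame(n)
    if n=="wrist": cv2.imwrite(f"pics/{n}3.png",im[:,:,::-1])
    p=cloud(n,d,d>0,c); print(n)
    rect(p,"holdertop",[.48,.12,.047],[.63,.27,.062])
    rect(p,"sh",[x-.04,y-.065,z-.035],[x+.04,y+.065,z-.022])
E
```

```text
15.15 [0.55384479 0.19991804 0.15481814] (np.float64(4.866662670421599), array([ 4.58795505e-04, -5.35877183e-04, -9.99999751e-01])) [ 0.28941654  0.48745689 -4.53820012]
wrist
holdertop 1844 [550.7 201.7] [66.2 97.5] 4.3 z 0.0544
sh 11371 [550.2 221.5] [44.2 61.3] 4.6 z 0.1239
side
holdertop 259 [551.7 201.5] [ 67.1 100.3] 4.3 z 0.0543
sh 525 [554.3 200.6] [ 44.3 105.2] 5.1 z 0.1251
scene
holdertop 201 [555.  198.9] [ 65.  101.3] 4.6 z 0.0526
sh 563 [555.3 197. ] [ 45.3 104.2] 5.8 z 0.123
```

View pics/wrist3.png

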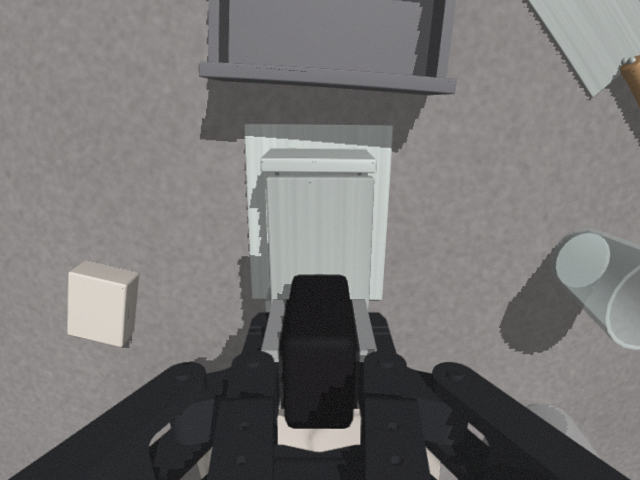

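The wrist view shows the roller at px (320,330) above the holder, with the far rail at (318,160). Shoulder and holder agree to about 1.5 mm, so I'll correct that and lower it.

Emit:
{"api": "play_rows", "payload": {"increments": "-0.13 0.14 -1 0 0 -0.3;-0.13 0.14 -3 0 0 -0.3;-0.13 0.14 -4.5 0 0 -0.3;-0.13 0.14 -5.5 0 0 -0.3;-0.13 0.14 -6.1 0 0 -0.3;-0.13 0.14 -6.2 0 0 -0.3;-0.13 0.14 -6.2 0 0 -0.3"}}

```text
time: 16.18
eef_pos: [0.5522, 0.2024, 0.0932]
tool_rot: [0.0, 0.678, 0.735, 0.0]
wrist_force: [0.2, 0.8, -3.2]
width: 0.0212
gripper_force: 60.2
```

Emit:
{"api": "play_rows", "payload": {"increments": "0 0 -0.1 0 0 0;0 0 -0.2 0 0 0;0 0 -0.25 0 0 0;0 0 -0.3 0 0 0;0 0 -0.3 0 0 0"}}

```text
time: 16.8
eef_pos: [0.5523, 0.2025, 0.0903]
tool_rot: [0.0, 0.678, 0.735, 0.0]
wrist_force: [-0.4, 0.8, 3.3]
width: 0.0218
gripper_force: 61.2
```

Emit:
{"api": "play_rows", "payload": {"increments": "0 0 0.1 0 0 0;0 0 0.1 0 0 0;0 0 0.1 0 0 0;0 0 0.1 0 0 0;0 0 0.1 0 0 0;0 0 0.1 0 0 0", "gripper": 0.7}}

```text
time: 17.55
eef_pos: [0.5519, 0.2023, 0.0908]
tool_rot: [-0.0, 0.678, 0.735, -0.0]
wrist_force: [0.6, -0.1, 0.7]
width: 0.0599
gripper_force: 0.0
```

Emit:
{"api": "play_rows", "payload": {"increments": "0 0 2 0 0 0;0 0 6 0 0 0;0 0 10 0 0 0;-0.4 -5 11 0 0 0;-0.8 -10.5 11 0 0 0;-1.3 -16 11 0 0 -1;-1.8 -21.5 11 0 0 -1;-2.3 -27 11 0 0 -2;-2.8 -32.5 11 0 0 -2;-3.3 -38 11 0 0 -2.8;-3.8 -43 11 0 0 -2.8;-4 -44.8 11 0 0 -2.8"}}

```text
time: 19.05
eef_pos: [0.5113, -0.2485, 0.2007]
tool_rot: [0.0, 0.697, 0.717, -0.0]
wrist_force: [-0.7, 0.8, -1.2]
width: 0.0601
gripper_force: 0.0
```

```bash
python3 - <<'E'
from h import *
o=r.get_obs(); print(o["time"],o["eef_pos"],yaw(),o["wrist_force"])
c=cal("wrist"); im,d=r.grab_frame("wrist"); p=cloud("wrist",d,d>0,c)
rect(p,"hB",[.48,-.28,.11],[.56,-.2,.14])
rect(p,"shB",[.46,-.31,.0565],[.56,-.18,.066])
for n in("side","scene"):
    c=cal(n); im,d=r.grab_frame(n); p=cloud(n,d,d>0,c); cv2.imwrite(f"pics/{n}4.png",im[:,:,::-1])
    print(n); rect(p,"hold handle",[.5,.15,.11],[.6,.25,.14]); rect(p,"sh",[.48,.12,.0575],[.63,.28,.07])
E
```

```text
19.05 [ 0.51134248 -0.24854429  0.20072028] (np.float64(1.632120360400409), array([ 5.03477836e-05, -5.67214429e-04, -9.99999838e-01])) [-0.65916639  0.77794794 -1.20392982]
hB 2490 [ 511.3 -244.7] [21.8 33.9] 1.4 z 0.1238
shB 6233 [ 506.4 -245.1] [ 55.4 103.5] 1.5 z 0.0606
side
hold handle 187 [552.6 204.2] [21.9 35.8] 5.2 z 0.1232
sh 525 [548.9 203.3] [ 49.7 105.2] 4.1 z 0.0618
scene
hold handle 176 [554.6 199.9] [22.4 36.1] 4.0 z 0.122
sh 485 [554.9 200.1] [ 45.  104.1] 4.0 z 0.0596
```

Roller 1 hangs level in the holder. Next I'll grasp the second roller.

Emit:
{"api": "play_rows", "payload": {"increments": "0 0.07 -2 0 0 0;0 0.07 -6 0 0 0;0 0.07 -9.5 0 0 0;0 0.07 -11 0 0 0;0 0.07 -11.1 0 0 0;0 0.07 -11.1 0 0 0"}}

```text
time: 19.95
eef_pos: [0.5129, -0.245, 0.0912]
tool_rot: [0.001, 0.696, 0.718, 0.0]
wrist_force: [0.8, -0.4, 0.8]
width: 0.0595
gripper_force: 0.0
```

Emit:
{"api": "play_rows", "payload": {"increments": "0 0 0 0 0 0;0 0 0 0 0 0;0 0 0 0 0 0;0 0 0 0 0 0;0 0 0 0 0 0", "gripper": 0.1}}

```text
time: 20.58
eef_pos: [0.5123, -0.2454, 0.0902]
tool_rot: [0.001, 0.696, 0.718, 0.0]
wrist_force: [1.0, -0.6, 2.8]
width: 0.0217
gripper_force: 60.9
```

Emit:
{"api": "play_rows", "payload": {"increments": "0 0 1 0 0 0;0 0 4 0 0 0;0 0 8 0 0 0;0 0 10 0 0 0;0 0 10 0 0 0;0 0 10 0 0 0"}}

```text
time: 21.32
eef_pos: [0.5109, -0.2443, 0.1883]
tool_rot: [-0.002, 0.696, 0.718, -0.0]
wrist_force: [-0.3, -0.1, -3.3]
width: 0.0212
gripper_force: 60.5
```

Emit:
{"api": "play_rows", "payload": {"increments": "0.2 5 0 0 0 1.5;0.4 10 0 0 0 3;0.6 15 0 0 0 5;0.7 20 -1.5 0 0 7;0.7 23.6 -5 0 0 7;0.7 23.6 -8 0 0 7;0.7 23.6 -9.3 0 0 7;0.7 23.6 -9.8 0 0 7;0.7 23.6 -9.8 0 0 7;0.7 23.6 -9.8 0 0 7"}}

```text
time: 22.58
eef_pos: [0.5197, -0.0096, 0.0928]
tool_rot: [0.001, 0.651, 0.759, 0.0]
wrist_force: [0.1, -0.3, -3.8]
width: 0.0216
gripper_force: 60.3
```

Emit:
{"api": "play_rows", "payload": {"increments": "0 0 -0.1 0 0 0;0 0 -0.2 0 0 0;0 0 -0.2 0 0 0;0 0 -0.2 0 0 0"}}

```text
time: 23.08
eef_pos: [0.5189, -0.0089, 0.0898]
tool_rot: [0.0, 0.651, 0.759, -0.0]
wrist_force: [0.3, 0.1, -4.2]
width: 0.0212
gripper_force: 60.3
```

Emit:
{"api": "play_rows", "payload": {"increments": "0 0 -0.1 0 0 0;0 0 -0.2 0 0 0;0 0 -0.2 0 0 0;0 0 -0.2 0 0 0"}}

```text
time: 23.58
eef_pos: [0.5189, -0.0089, 0.0878]
tool_rot: [-0.0, 0.651, 0.759, -0.0]
wrist_force: [0.5, 0.4, -3.1]
width: 0.0216
gripper_force: 60.3
```

Emit:
{"api": "play_rows", "payload": {"increments": "0 0 -0.1 0 0 0;0 0 -0.2 0 0 0;0 0 -0.2 0 0 0;0 0 -0.2 0 0 0"}}

```text
time: 24.08
eef_pos: [0.519, -0.009, 0.0861]
tool_rot: [0.0, 0.651, 0.759, 0.0]
wrist_force: [-0.7, -0.1, 1.0]
width: 0.0216
gripper_force: 61.0
```

Emit:
{"api": "play_rows", "payload": {"increments": "0 0 -0.1 0 0 0;0 0 -0.12 0 0 0;0 0 -0.12 0 0 0"}}

```text
time: 24.45
eef_pos: [0.5191, -0.009, 0.0849]
tool_rot: [0.0, 0.651, 0.759, 0.0]
wrist_force: [-0.5, -0.3, 3.1]
width: 0.0213
gripper_force: 61.4
```

Emit:
{"api": "play_rows", "payload": {"increments": "0.25 0.04 0 0 0 0;0.5 0.08 0 0 0 0;0.69 0.1 0 0 0 0;0.69 0.1 0 0 0 0"}}

```text
time: 24.95
eef_pos: [0.5265, -0.0079, 0.0851]
tool_rot: [0.0, 0.651, 0.759, 0.0]
wrist_force: [-0.6, 0.8, 6.8]
width: 0.0213
gripper_force: 61.9
```

Emit:
{"api": "play_rows", "payload": {"increments": "0.25 0.04 0.03 0 0 0;0.5 0.08 0.06 0 0 0;0.69 0.1 0.08 0 0 0;0.69 0.1 0.08 0 0 0"}}

```text
time: 25.45
eef_pos: [0.5335, -0.0068, 0.086]
tool_rot: [0.001, 0.651, 0.759, 0.001]
wrist_force: [-1.6, 0.2, 6.9]
width: 0.0213
gripper_force: 61.9
```

Emit:
{"api": "play_rows", "payload": {"increments": "0.25 0.04 0.03 0 0 0;0.5 0.08 0.06 0 0 0;0.79 0.12 0.08 0 0 0;0.79 0.12 0.08 0 0 0"}}

```text
time: 25.95
eef_pos: [0.5418, -0.0056, 0.087]
tool_rot: [0.001, 0.651, 0.759, 0.001]
wrist_force: [-1.1, 0.6, 6.8]
width: 0.0213
gripper_force: 61.8
```

Emit:
{"api": "play_rows", "payload": {"increments": "0.25 0.04 0.01 0 0 0;0.5 0.08 0.02 0 0 0;0.79 0.12 0.02 0 0 0;0.79 0.12 0.02 0 0 0"}}

```text
time: 26.45
eef_pos: [0.5501, -0.0043, 0.0873]
tool_rot: [0.001, 0.651, 0.759, 0.001]
wrist_force: [-0.3, 1.2, 7.3]
width: 0.0213
gripper_force: 61.7
```

Emit:
{"api": "play_rows", "payload": {"increments": "0.25 0.04 0 0 0 0;0.5 0.08 0 0 0 0;0.79 0.12 -0.02 0 0 0;0.79 0.12 -0.02 0 0 0"}}

```text
time: 26.95
eef_pos: [0.5582, -0.0031, 0.0871]
tool_rot: [0.001, 0.651, 0.759, 0.001]
wrist_force: [1.2, 1.4, 6.7]
width: 0.0213
gripper_force: 61.7
```

Emit:
{"api": "play_rows", "payload": {"increments": "0.25 0.04 -0.03 0 0 0;0.5 0.08 -0.06 0 0 0;0.79 0.12 -0.08 0 0 0;0.79 0.12 -0.08 0 0 0"}}

```text
time: 27.45
eef_pos: [0.5664, -0.0018, 0.0864]
tool_rot: [0.002, 0.651, 0.759, 0.002]
wrist_force: [1.8, 1.2, 6.6]
width: 0.0215
gripper_force: 61.6
```

Emit:
{"api": "play_rows", "payload": {"increments": "0.25 0.04 -0.04 0 0 0;0.5 0.08 -0.08 0 0 0;0.79 0.12 -0.12 0 0 0;0.79 0.12 -0.12 0 0 0"}}

```text
time: 27.95
eef_pos: [0.5745, -0.0006, 0.0853]
tool_rot: [0.002, 0.651, 0.759, 0.002]
wrist_force: [1.5, 2.0, 5.6]
width: 0.021
gripper_force: 61.6
```

Emit:
{"api": "play_rows", "payload": {"increments": "0.25 0.04 -0.04 0 0 0;0.5 0.08 -0.08 0 0 0;0.79 0.12 -0.12 0 0 0;0.79 0.12 -0.12 0 0 0"}}

```text
time: 28.45
eef_pos: [0.5823, 0.0006, 0.084]
tool_rot: [0.002, 0.651, 0.759, 0.002]
wrist_force: [1.4, 1.8, 6.4]
width: 0.0212
gripper_force: 61.7
```

Emit:
{"api": "play_rows", "payload": {"increments": "0.25 0.04 -0.03 0 0 0;0.5 0.08 -0.06 0 0 0;0.79 0.12 -0.08 0 0 0;0.79 0.12 -0.08 0 0 0"}}

```text
time: 28.95
eef_pos: [0.5899, 0.0018, 0.0831]
tool_rot: [0.001, 0.651, 0.759, 0.001]
wrist_force: [1.0, 1.2, 6.2]
width: 0.0214
gripper_force: 61.7
```

Emit:
{"api": "play_rows", "payload": {"increments": "0.25 0.04 -0.01 0 0 0;0.5 0.08 -0.02 0 0 0;0.79 0.12 -0.02 0 0 0;0.79 0.12 -0.02 0 0 0"}}

```text
time: 29.45
eef_pos: [0.5973, 0.0029, 0.0827]
tool_rot: [0.001, 0.651, 0.759, 0.001]
wrist_force: [-0.2, 0.9, 5.8]
width: 0.0216
gripper_force: 61.7
```

Emit:
{"api": "play_rows", "payload": {"increments": "0.25 0.04 0.01 0 0 0;0.5 0.08 0.01 0 0 0;0.79 0.12 0.02 0 0 0;0.79 0.12 0.02 0 0 0"}}

```text
time: 29.95
eef_pos: [0.6048, 0.0041, 0.0829]
tool_rot: [0.001, 0.651, 0.759, 0.001]
wrist_force: [-0.7, 0.3, 6.3]
width: 0.0213
gripper_force: 61.9
```

Emit:
{"api": "play_rows", "payload": {"increments": "0.25 0.04 0.02 0 0 0;0.5 0.08 0.04 0 0 0;0.79 0.12 0.06 0 0 0;0.79 0.12 0.06 0 0 0"}}

```text
time: 30.45
eef_pos: [0.6126, 0.0053, 0.0836]
tool_rot: [0.001, 0.651, 0.759, 0.001]
wrist_force: [-1.6, -0.2, 7.8]
width: 0.0216
gripper_force: 62.1
```

Emit:
{"api": "play_rows", "payload": {"increments": "0.25 0.04 0.03 0 0 0;0.5 0.08 0.06 0 0 0;0.79 0.12 0.1 0 0 0;0.95 0.14 0.12 0 0 0;0.95 0.14 0.12 0 0 0"}}

```text
time: 31.08
eef_pos: [0.6221, 0.0067, 0.085]
tool_rot: [0.001, 0.651, 0.759, 0.001]
wrist_force: [-2.7, 0.6, 8.9]
width: 0.021
gripper_force: 62.1
```

The second roller rises and falls about 5 mm, so it goes to the trough. I'll lift well over the hung roller on the way.

Emit:
{"api": "play_rows", "payload": {"increments": "0 0 1 0 0 0;0 0 4 0 0 0;0 0 9 0 0 0;0 0 13 0 0 0;-0.5 2 15.5 0 0 0;-1.5 7 15.5 0 0 -1;-2.5 12 15.5 0 0 -2.5;-4 17 15.5 0 0 -4;-5 22 15.5 0 0 -5.5;-6.3 27.5 15.5 0 0 -7;-7.3 33.1 15.5 0 0 -7.4;-7.3 33.1 15.5 0 0 -7.4"}}

```text
time: 32.58
eef_pos: [0.546, 0.3419, 0.2377]
tool_rot: [-0.001, 0.696, 0.718, -0.0]
wrist_force: [-0.2, -1.0, -3.8]
width: 0.0216
gripper_force: 60.5
```

Emit:
{"api": "play_rows", "payload": {"increments": "0 0 -2 0 0 0;0 0 -5 0 0 0;0 0 -8 0 0 0;0 0 -8.5 0 0 0;0 0 -8.5 0 0 0;0 0 -8.5 0 0 0"}}

```text
time: 33.33
eef_pos: [0.5492, 0.3376, 0.1556]
tool_rot: [0.001, 0.698, 0.716, 0.001]
wrist_force: [-0.3, -0.2, -3.6]
width: 0.0216
gripper_force: 60.4
```

```bash
python3 - <<'E'
from h import *
o=r.get_obs(); print(o["time"],o["eef_pos"],yaw(),o["wrist_force"])
x,y,z=o["eef_pos"]
for n in("wrist","side","scene"):
    c=cal(n); im,d=r.grab_frame(n)
    if n=="side": cv2.imwrite(f"pics/{n}5.png",im[:,:,::-1])
    p=cloud(n,d,d>0,c); print(n)
    rect(p,"troughtop",[.45,.275,.047],[.66,.41,.062])
    rect(p,"sh",[x-.04,y-.065,z-.035],[x+.04,y+.065,z-.022])
E
```

```text
33.325 [0.54921492 0.33759872 0.15557873] (np.float64(1.393833536591988), array([ 2.48173919e-03,  9.61947493e-04, -9.99996458e-01])) [-0.31967872 -0.20700048 -3.58604268]
wrist
troughtop 5572 [547.8 339.2] [140.2  99. ] 1.2 z 0.0544
sh 11423 [546.8 360.3] [44.3 60.2] 1.3 z 0.1246
side
troughtop 602 [549.5 339.7] [141.1 101.5] 1.3 z 0.0541
sh 774 [549.1 338.9] [ 46.1 106.1] 1.3 z 0.1252
scene
troughtop 404 [550.7 336.4] [142.1 102.8] 1.1 z 0.0523
sh 494 [550.  334.6] [ 46.6 107.9] 1.2 z 0.1234
```

View pics/side5.png

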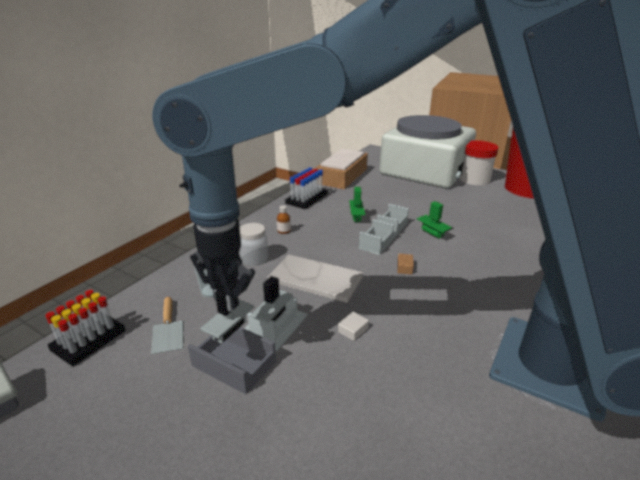

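The side view shows the roller at px (225,325), level above the trough, with the first roller hanging in the holder at (270,300). The offset to the trough is about 1 mm in y, so I'll lower it.

Emit:
{"api": "play_rows", "payload": {"increments": "0 0.1 -1 0 0 0;0 0.1 -3 0 0 0;0 0.1 -4.5 0 0 0;0 0.1 -5.5 0 0 0;0 0.1 -6.0 0 0 0;0 0.1 -6.1 0 0 0;0 0.1 -6.1 0 0 0"}}

```text
time: 34.35
eef_pos: [0.5486, 0.3386, 0.0935]
tool_rot: [0.0, 0.698, 0.716, 0.0]
wrist_force: [-0.7, 0.1, -2.8]
width: 0.021
gripper_force: 60.5
```

Emit:
{"api": "play_rows", "payload": {"increments": "0 0 -0.1 0 0 0;0 0 -0.2 0 0 0;0 0 -0.25 0 0 0;0 0 -0.3 0 0 0;0 0 -0.3 0 0 0"}}

```text
time: 34.98
eef_pos: [0.5486, 0.3387, 0.0906]
tool_rot: [0.0, 0.698, 0.716, 0.001]
wrist_force: [-0.6, 0.8, 1.6]
width: 0.0215
gripper_force: 61.4
```

Emit:
{"api": "play_rows", "payload": {"increments": "0 0 0.05 0 0 0;0 0 0.05 0 0 0;0 0 0.05 0 0 0;0 0 0.05 0 0 0;0 0 0.05 0 0 0;0 0 0.05 0 0 0", "gripper": 0.7}}

```text
time: 35.72
eef_pos: [0.5482, 0.3384, 0.0905]
tool_rot: [-0.0, 0.698, 0.716, -0.0]
wrist_force: [0.1, -0.4, 0.4]
width: 0.0597
gripper_force: 0.0
```

Emit:
{"api": "play_rows", "payload": {"increments": "0 0 1 0 0 0;0 0 3 0 0 0;0 0 7 0 0 0;0 0 11 0 0 0;0 0 14 0 0 0;0 0 14 0 0 0;0 0 14 0 0 0;0 0 14 0 0 0"}}

```text
time: 36.72
eef_pos: [0.5474, 0.3381, 0.2288]
tool_rot: [-0.001, 0.698, 0.716, -0.001]
wrist_force: [1.0, -0.5, -0.3]
width: 0.0599
gripper_force: 0.0
```

```bash
python3 - <<'E'
from h import *
o=r.get_obs(); print(o["time"],o["eef_pos"],o["width"],o["wrist_force"])
for n in("wrist","side","scene"):
    c=cal(n); im,d=r.grab_frame(n)
    if n=="wrist": cv2.imwrite(f"pics/{n}6.png",im[:,:,::-1])
    p=cloud(n,d,d>0,c); print(n)
    rect(p,"hT",[.5,.3,.11],[.6,.38,.14]); rect(p,"shT",[.45,.275,.0575],[.66,.41,.07])
    rect(p,"hH",[.5,.15,.11],[.6,.25,.14]); rect(p,"shH",[.48,.12,.0575],[.63,.27,.07])
E
```

```text
36.725 [0.54739498 0.33810726 0.22882676] 0.05994101281522623 [ 0.99197209 -0.52251548 -0.34683409]
wrist
hT 1977 [546.6 339.6] [21.9 33.6] 2.0 z 0.1238
shT 5356 [546.5 338.7] [ 44.1 104.1] 1.3 z 0.0605
hH 1420 [550.1 203.2] [22.3 35.4] 4.8 z 0.1238
shH 3621 [550.1 202.9] [ 44.6 104.5] 4.6 z 0.0606
side
hT 244 [547.7 339.6] [22.4 35.6] 0.5 z 0.1232
shT 751 [527.8 340.2] [105.8  85.8] 89.6 z 0.0612
hH 189 [553.1 203.8] [22.7 37.1] 5.1 z 0.1233
shH 530 [547.6 202.8] [ 55.9 105.7] 6.0 z 0.0617
scene
hT 168 [549.5 335.2] [23.7 35.5] 1.4 z 0.122
shT 430 [550.3 335.3] [106.3  45.2] 89.2 z 0.0598
hH 178 [555.3 199.1] [22.1 35.3] 4.7 z 0.122
shH 491 [555.3 199.5] [ 44.8 104.5] 3.2 z 0.0598
```

View pics/wrist6.png

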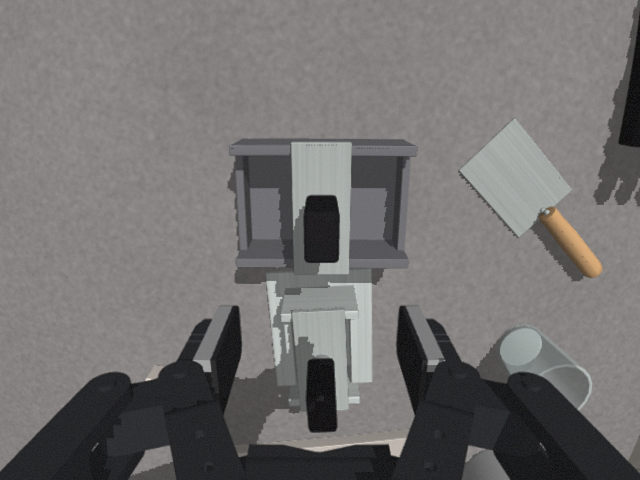

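The wrist view shows both rollers hanging level: the faulty one in the trough at px (322,228) and the true one in the holder at (322,390). The gripper is clear of both.

```bash
python3 -c "
from station import r
print(r.sign_off())"
```

```text
the job is handed in; nothing more can be done
None
```

I rolled both rollers a little over one turn at no more than about 12 N by the wrist readings and handed the job in; the true one hangs in the holder and the one that rose and fell about 5 mm hangs in the reject trough.

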